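Free the crank port and wind out a stuck analyser tray

ROBOT

A 6-joint arm with a two-finger parallel gripper is mounted at the origin on the work surface. World frame = base frame: x ahead of the robot, y to its left, z up, the work surface at z = 0. Lengths are in m, angles in rad, forces in N, time in s.
With the tool pointing down it reaches from about 0.25 to 0.725 m from the base axis. Payload 4 kg.
Tool frame: the origin (TCP) lies on the centre line of the jaws, within the pads' length; the fingertips stand 17 mm ahead of it and the grasp point (between the pads) lies 2 mm behind it; z points along the fingers, y is the line along which they close (so a half turn about z gives the same grasp; the last joint's range is limited). The gripper opens to 85 mm and grips with 20 to 120 N. Pads are 22 mm wide; open, the fingers measure 114 mm over their backs; the gripper's body (76 mm by 85 mm) begins 54 mm behind the grasp point. The pads swing forward as they close: fully open they stand 13 mm farther back than shut.
Start: joints at [1.175, 0.241, 0.005, 1.335, 0, 1.571], TCP at [0.193, 0.461, 0.248] pointing down, gripper open.
Joint ranges: [-2.72, 2.72], [-1.05, 1.87], [-1.09, 1.28], [-1.99, 2.15], [-1.42, 1.44], [-3.14, 3.14]. Speed limits (rad/s): [2.79, 2.79, 3.14, 3.14, 3.14, 3.14].

INTERFACE

Orientations are given as a unit quaternion [x, y, z, w].
In Python, from workcell import bot, camera, get_calibration gives the robot as it stands.
- The arm moves only by the tool apply_moves, never from a script. Its argument "steps" is a list of rows, each a list of 3 entries, a list of its own where there are three numbers: the shift along the tool's x, y, z as a fraction of full scale, then the turn, a rotation vector about the tool's x, y, z as a fraction of full scale, then the opening, from 0 (shut) to 1 (fully open). A call has exactly 8 rows; each row shifts and turns the commanded pose from where the row before left it, along the tool's axes as they then stand; what a row does not reach is not made up. Full scale, the value 1, is 20 cm for a shift and pi rad for a turn. A row lasts 1/12 s, in which the tool goes at most 41.7 mm and 7.16 degrees, less where a joint would pass 70% of its speed; a pose out of reach is approached as far as the arm can. A call with a number of a shift or a turn outside -1 to 1 is refused whole. A call with a gripper value outside its range is refused whole. The fingers move at their own pace and stop on an object; the grip force is fixed at half the most. Time passes only in rows, so rows that do not move let the fingers close, or fill a call up. It gives the time, the measured TCP pose, the force, the opening and the grip force at its end, in the units of the state.
- bot.get_obs(): the state, without advancing time (a new reading comes with each control period).
- camera(name): name is "scene" or "top"; returns (picture, depth): 420x560x3 uint8, red, green, blue; 420x560 float32, m along the optical axis (not along the pixel's ray), 0 where there is no reading.
- get_calibration(name): a dict with "fov_y" (degrees; the focal length in pixels is half the picture's height over the tangent of half this angle, whatever the lens; pixels are square), "cx", "cy" (the principal point, pixels), "rvec" (rotation vector, rad) and "tvec" (3), from world to camera coordinates, as OpenCV has them. Camera axes: x right, y down, z forward; pixel columns grow to the right and rows downward; lengths in m; the calibration is good to about 2 mm. A picture is of the moment at which its call begins. get_calibration takes no time and is no camera call.
- bot.job_done(): hands the job in; it is judged then, once.
The state is a dict: "clock": time; "joint_pos": joint angles; "joint_vel": joint speeds; "tau": joint torques, N m; "eef_pos": TCP position; "tool_rot": TCP orientation; "ft_force": force on the tool from outside, world axes, zero at the start; "ft_torque": the same for the moment, N m; "grip_width": finger opening in m; "grasp_force": force on a finger pad.
Only numpy, scipy, OpenCV 4.12 (cv2) and the standard library are available. Lean on these libraries where they do the work, as an engineer would, in place of code of your own. Each camera call takes 0.05 s, during which the arm holds its last target. There are 200 camera calls.

TASK

The bench analyser has lost power with its sample tray shut inside. First lift the reagent jar that was left standing over the crank port on the analyser's deck and stand it upright in the grey spill tray, clear of the small dropper bottle; then fit the hand crank fully down onto the drive spindle hidden in the port and wind it anticlockwise (seen from above) until the sample tray is all the way out. Leave the crank seated upright in the port, and do not tip the jar or disturb the other glassware.

Things in the scene. Friction and masses are not known exactly. Their poses are not given: they have to be found in the camera images.
- jar: Obstacle: square amber jar, body 84 x 84 x 105 mm, round white screw cap 50 mm in diameter from 111 to 137 mm above its underside; 0.4 to 0.75 kg. Origin: centre of its underside, z up. It stands on the analyser's deck, covering the crank port. Best gripped by the cap.
- spill_tray: Low open grey tray, 190 (x) x 160 (y) x 22 mm, walls and floor 4 mm, fixed on the bench left or right of the analyser (varies). Origin: centre of its underside. A dropper bottle stands at its -x end; the rest is free: the jar stands clear with its centre at x = +35 mm, y = 0 in this frame and its sides parallel to the tray's.
- crank: Steel hand crank, 0.38 kg, upright in its parking cup; balances on its foot. Origin: centre of its lower end; z up is the drive axis, +x along its arm. Foot: square socket 34 x 34 mm, 34 mm high, open below, cavity 26 x 26 x 30 mm deep, sides parallel to x and y. Above it a 24 mm round shaft to 70 mm, then a flat arm 20 mm wide, 70 to 82 mm high, from x = -12 to +77 mm.
- boss (a point): Centre of the crank's square grip boss, on the drive axis above the arm: 24 x 24 mm, 82 to 128 mm above the crank's lower end (this point 105 mm), sides parallel to the crank's x and y. To carry and turn the crank.
- knob (a point): Centre of the crank's black winding knob at x = +65 mm on the arm: upright cylinder 22 mm in diameter, 83.5 to 127.5 mm above the crank's lower end (this point 105.5 mm). It spins freely on the arm.
- holder: Grey round parking cup of the crank: inside diameter 56 mm, inner floor 6 mm and rim 28 mm above the bench, on a 90 mm disc 4 mm thick, fixed on the bench on the other side of the analyser from the spill tray. Origin: centre of its underside. The crank stands in it at any yaw; lift it straight up.
- port (a point): Centre of the crank port's mouth, level with the deck (85 mm above the bench); axes as the analyser's. A square well 54 x 54 mm, 50 mm deep. On its centre stands the drive spindle: a 22 x 22 mm square up to 28 mm below the deck, topped by a round pilot 16 mm in diameter up to 22 mm below the deck. The square's angle is unknown and differs each time.
- well_floor (a point): Centre of the port's floor, 50 mm below the deck; the crank's lower end rests here when seated. The foot passes over the pilot at any angle and stops on the square, 22 mm above this floor, until turned into line (within about 0.2 rad; repeats every 90 degrees). The spindle is stiff (0.2 N m): it does not follow a foot rubbing on it with a few newtons.
- analyser: White bench analyser with blue sides, fixed; 260 (x) x 320 (y) mm, deck 85 mm high; origin: centre of its underside. A console with a screen stands on the deck at its +y end, from y = 115 to 160 mm, to 150 mm above the bench. The port lies at x = -30, y = -40 mm.
- tray (a joint): Sample tray's travel out of the analyser's +x side (away from the robot), m: 0 shut, 0.075 all the way out (end stop). The spindle drives it: 15 mm for each radian that the crank turns anticlockwise seen from above, 5 rad (0.8 turn) in all; it stays where it is left.
- jar_b: Bystander: square amber jar, 70 x 70 x 122 mm with its cap, origin under its centre.
- jar_c: Bystander: another one, the same.
- amber_bottle: Bystander: round amber bottle with a black cap, 72 mm in diameter, 170 mm high, origin under its centre.
- dropper: Bystander: white dropper bottle, 32 mm in diameter, 65 mm high, standing in the spill tray at about x = -65 mm; origin under its centre.
- petri: Bystander: closed clear dish, 80 mm in diameter, 14 mm high, lying on the analyser's deck, at about x = +75, y = -105 mm in the analyser's frame; origin under its centre. The crank's arm passes above it.
- beaker: Bystander: glass beaker, 66 mm in diameter, 85 mm high, origin under its centre.

How it is judged:
By the outcome, as a careful person would: the job done as asked, in the order asked, and still so for the second after the job is handed in, with the robot touching nothing.
It also fails if it takes over 72 s, if anything falls off the work surface, if the arm or the gripper's body presses on something with over 40 N, if the wrist force passes 120 N, or if a joint passes its speed limit or range.

## Working session

There is one attempt and no reset: what is moved stays moved. The work goes in short steps, Python scripts to look and compute and a tool call to move; the robot and the scene stay as the last step left them, time stands still between calls to the robot, and variables do not carry over. Pictures are saved under pics/ and viewed, at most 10 in all, crops included, and the job is handed in when it is done.

Besides the shell and the picture viewer there is one more tool, called after ">>>" as name(argument=value, ...) on one line, values as JSON. apply_moves: Moves the arm, as the interface text tells. Its arguments: {"type":"object","properties":{"steps":{"type":"array"}},"required":["steps"]}

```bash
mkdir -p pics; ls
cat > h.py <<'E'
import numpy as np, cv2
from workcell import bot, camera, get_calibration
def cal(n):
    c=get_calibration(n); f=210/np.tan(np.radians(c["fov_y"])/2)
    return f,c["cx"],c["cy"],cv2.Rodrigues(np.array(c["rvec"],float))[0],np.array(c["tvec"],float).ravel()
def world(n,d):
    f,cx,cy,R,t=cal(n); v,u=np.mgrid[0:420,0:560]
    P=np.stack([(u-cx)/f*d,(v-cy)/f*d,d],-1)
    return (P-t)@R
def ray(n,u,v,z):
    f,cx,cy,R,t=cal(n); c=-R.T@t; r=R.T@np.array([(u-cx)/f,(v-cy)/f,1]); return c+r*(z-c[2])/r[2]
def proj(n,p):
    f,cx,cy,R,t=cal(n); q=R@np.array(p)+t; return q[0]/q[2]*f+cx,q[1]/q[2]*f+cy
def snap(n,tag):
    im,d=camera(n); cv2.imwrite(f"pics/{tag}.png",im[:,:,::-1]); np.save(f"{tag}.npy",d); return im,d
E
python3 - <<'E'
from h import *
for n in("top","scene"):
    snap(n,n+"0"); c=get_calibration(n); print(c)
    f,cx,cy,R,t=cal(n); print(-R.T@t)
print(bot.get_obs())
E
```

```text
pics
{'fov_y': 52.69689389167349, 'cx': 283.8788517521814, 'cy': 212.18871418220215, 'rvec': array([ 2.185573  , -2.01703875,  0.21640661]), 'tvec': array([-0.06098863,  0.59323025,  1.25334153])}
[ 0.31526754 -0.03826932  1.35116563]
{'fov_y': 49.73666391565714, 'cx': 277.5782985076702, 'cy': 212.7542224109242, 'rvec': array([ 2.00664189,  1.84531463, -0.47271491]), 'tvec': array([-0.04917882, -0.46384821,  1.47417013])}
[ 1.12088817 -0.05139708  1.06382299]
{'clock': 0.1, 'joint_pos': array([ 1.17501814e+00,  2.41318886e-01,  3.84796460e-03,  1.33520931e+00,
       -2.34251843e-05,  1.57080745e+00]), 'joint_vel': array([-2.02261159e-04, -1.80372500e-03,  3.32862721e-03, -1.09118796e-03,
        8.01454753e-04,  9.32336980e-05]), 'tau': array([ 4.78263810e-04, -3.73137653e+01,  2.53010452e+01,  1.09112376e-02,
        5.92276683e-05,  3.83555673e-06]), 'eef_pos': array([0.19256015, 0.46084511, 0.24750713]), 'tool_rot': array([ 1.96605417e-01,  9.80482240e-01, -9.25872052e-04, -1.73698617e-04]), 'ft_force': array([ 0.13971481, -0.86672233,  0.17496741]), 'ft_torque': array([-0.00687505,  0.01624065, -0.00193392]), 'grasp_force': 0.0, 'grip_width': 0.08559621383564574}
```

View pics/top0.png

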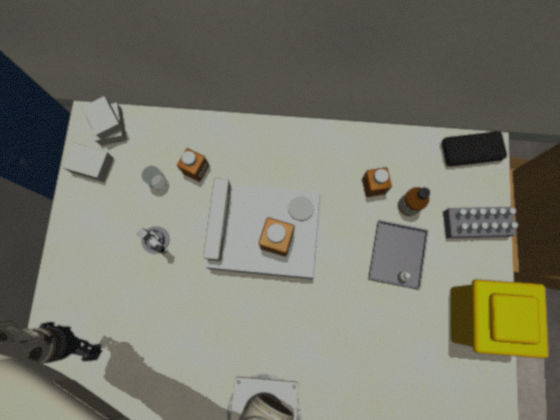

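View pics/scene0.png

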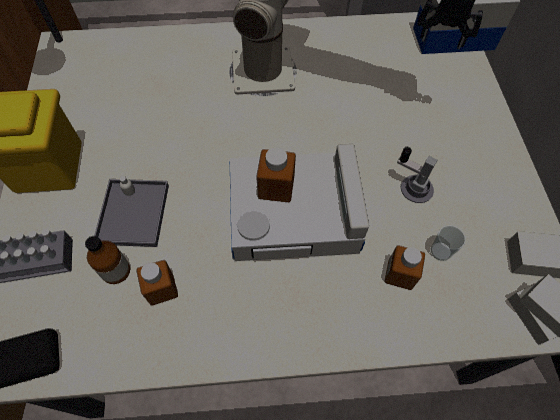

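Top view: jar cap is at about (277,233), the port is underneath it, the spill tray is at (398,254) with the dropper at (404,277), and the crank is at (154,239) in its cup. Next I measure from depth.

Run:
```python
from h import *
d=np.load("top0.npy"); W=world("top",d); im=cv2.imread("pics/top0.png")
def reg(u0,u1,v0,v1,z0,z1,name,rect=True):
    m=np.zeros((420,560),bool); m[v0:v1,u0:u1]=True
    m&=(W[...,2]>z0)&(W[...,2]<z1)&(d>0)
    p=W[m]
    if len(p)<3: print(name,len(p));return
    r=cv2.minAreaRect(p[:,:2].astype(np.float32)); print(name,len(p),"z",np.median(p[:,2]).round(4),"mean",p[:,:2].mean(0).round(4),"rect",np.round(r[0],4),np.round(r[1],4),round(r[2],2))
reg(195,330,170,290,.078,.092,"deck+")
reg(195,330,170,290,.14,.16,"console")
reg(255,300,215,255,.215,.23,"cap")
reg(255,300,215,255,.18,.20,"jarbody")
reg(365,430,215,292,.012,.03,"trayrim")
reg(365,430,215,292,-.003,.03,"trayall")
reg(390,415,265,290,.04,.09,"dropper")
reg(130,180,215,265,.10,.15,"crank top")
reg(130,180,215,265,.07,.10,"arm")
reg(130,180,215,265,.022,.034,"cuprim")
print("bench z",np.median(W[300:340,150:250,2]))
cv2.imwrite("pics/c1.png",cv2.resize(im[205:290,120:220],None,fx=5,fy=5,interpolation=cv2.INTER_CUBIC))
ims=cv2.imread("pics/scene0.png")
cv2.imwrite("pics/c2.png",np.hstack([cv2.resize(im[205:275,125:185],(480,560),interpolation=cv2.INTER_CUBIC)[:, :400],cv2.resize(im[210:260,255:300],(400,444),interpolation=cv2.INTER_CUBIC)[:444] if 0 else cv2.resize(ims[140:210,385:435],(400,560),interpolation=cv2.INTER_CUBIC)]))
```

```text
deck+ 6219 z 0.085 mean [0.5248 0.0349] rect [0.5539 0.0803] [0.3927 0.2991] 88.98
console 1320 z 0.1493 mean [0.5413 0.1755] rect [0.5444 0.0792] [0.2505 0.2398] 89.16
cap 267 z 0.2218 mean [0.5031 0.0016] rect [0.5034 0.0017] [0.0497 0.046 ] 4.61
jarbody 614 z 0.1893 mean [0.5003 0.0012] rect [0.5036 0.0017] [0.0839 0.0844] 77.47
trayrim 433 z 0.0205 mean [ 0.5031 -0.3863] rect [ 0.5207 -0.3844] [0.1626 0.2304] 82.75
trayall 4642 z 0.0033 mean [ 0.507  -0.3816] rect [ 0.5085 -0.3844] [0.2521 0.2106] 2.38
dropper 78 z 0.0499 mean [ 0.4307 -0.3933] rect [ 0.4311 -0.3947] [0.0303 0.0249] 22.03
crank top 165 z 0.132 mean [0.47   0.3713] rect [0.4675 0.3683] [0.0881 0.0228] 53.14
arm 113 z 0.0875 mean [0.4671 0.3657] rect [0.4663 0.3678] [0.0882 0.0209] 50.62
cuprim 55 z 0.0271 mean [0.4878 0.39  ] rect [0.4856 0.3944] [0.0559 0.0591] 51.28
bench z -8.187707233630129e-06
```

View pics/c2.png

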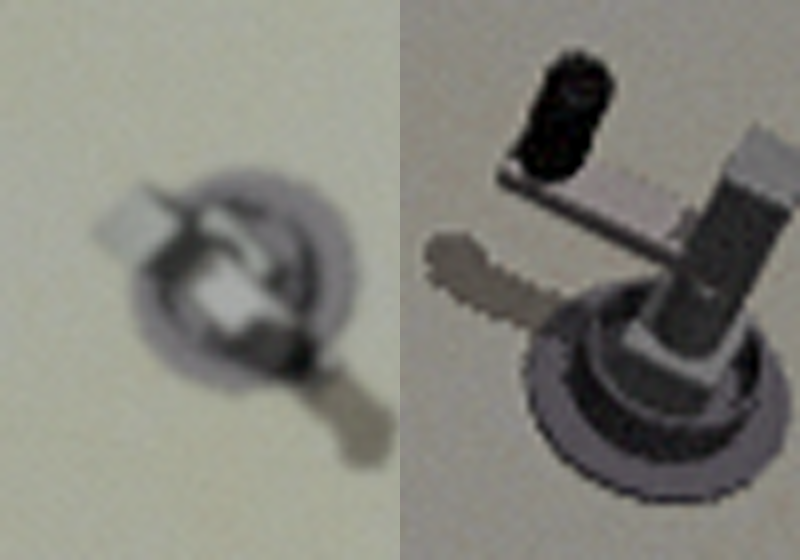

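```bash
cat >> h.py <<'E'
def mask(W,d,box,z0,z1):
    u0,u1,v0,v1=box; m=np.zeros((420,560),np.uint8); s=(W[...,2]>z0)&(W[...,2]<z1)&(d>0); m[v0:v1,u0:u1]=s[v0:v1,u0:u1]
    n,l,st,_=cv2.connectedComponentsWithStats(m); 
    if n<2: return np.zeros((0,3))
    return W[l==1+np.argmax(st[1:,4])]
def rep(p,name):
    if len(p)<3: print(name,len(p)); return
    r=cv2.minAreaRect(p[:,:2].astype(np.float32)); print(name,len(p),"z",np.median(p[:,2]).round(4),"mean",p[:,:2].mean(0).round(4),"rect",np.round(r[0],4),np.round(r[1],4),round(r[2],2))
E
python3 - <<'E'
from h import *
d=np.load("top0.npy"); W=world("top",d)
rep(mask(W,d,(195,330,170,290),.083,.087),"deck"); rep(mask(W,d,(200,234,170,290),.145,.153),"console")
for z0 in(.001,.002): rep(mask(W,d,(362,432,218,292),z0,.026),"tray")
rep(mask(W,d,(362,432,218,292),.0185,.026),"rim")
p=mask(W,d,(130,180,215,265),.128,.14);rep(p,"bosstop")
for b in((130,155,215,265),(155,180,215,265)): rep(mask(W,d,b,.125,.14),"top")
m=mask(W,d,(130,180,215,265),.0,.2)
d2=np.load("scene0.npy"); W2=world("scene",d2)
rep(mask(W2,d2,(392,445,140,205),.126,.142),"scene top boss")
rep(mask(W2,d2,(396,416,140,165),.126,.142),"scene knob")
rep(mask(W2,d2,(250,305,140,165),.215,.23),"scene cap")
rep(mask(W2,d2,(250,305,140,215),.183,.197),"scene jarbody")
rep(mask(W2,d2,(90,175,170,255),.002,.026),"scene tray")
rep(mask(W2,d2,(215,360,140,260),.083,.087),"scene deck")
E
```

```text
deck 3533 z 0.085 mean [0.5226 0.0333] rect [0.5337 0.044 ] [0.3188 0.2599] 89.02
console 1081 z 0.1493 mean [0.5428 0.1811] rect [0.5455 0.1802] [0.0474 0.2391] 88.96
tray 3247 z 0.0048 mean [ 0.5018 -0.3823] rect [ 0.5025 -0.3804] [0.2342 0.2206] 3.54
tray 2622 z 0.0055 mean [ 0.5023 -0.3829] rect [ 0.5023 -0.3863] [0.2015 0.2241] 86.92
rim 64 z 0.0219 mean [ 0.5538 -0.4581] rect [ 0.5475 -0.4609] [0.1053 0.0444] 20.12
bosstop 71 z 0.1334 mean [0.4859 0.3938] rect [0.4863 0.3937] [0.0246 0.0228] 54.38
top 74 z 0.1333 mean [0.4859 0.3934] rect [0.4863 0.3937] [0.0246 0.0228] 54.38
top 41 z 0.1333 mean [0.4469 0.3403] rect [0.4466 0.3403] [0.0181 0.0173] 9.43
scene top boss 90 z 0.1336 mean [0.49   0.3926] rect [0.4887 0.3934] [0.0239 0.0273] 50.93
scene knob 61 z 0.1318 mean [0.4506 0.3412] rect [0.4482 0.3423] [0.0198 0.024 ] 69.39
scene cap 320 z 0.2215 mean [0.5069 0.001 ] rect [5.043e-01 5.000e-04] [0.0481 0.0499] 84.41
scene jarbody 670 z 0.1891 mean [5.18e-01 4.00e-04] rect [0.5067 0.0011] [0.0837 0.0859] 77.32
scene tray 3250 z 0.0049 mean [ 0.5035 -0.3813] rect [ 0.4937 -0.3846] [0.1797 0.2243] 79.59
scene deck 5268 z 0.0849 mean [0.5504 0.0343] rect [0.5353 0.0248] [0.2811 0.2631] 89.02
```

Run:
```python
from h import *
im=cv2.imread("pics/top0.png"); g=cv2.cvtColor(im,cv2.COLOR_BGR2GRAY)
m=((g<135)).astype(np.uint8); m[:214]=0;m[295:]=0;m[:,:362]=0;m[:,434:]=0
n,l,st,_=cv2.connectedComponentsWithStats(m); k=1+np.argmax(st[1:,4]); print(st[k])
c,_=cv2.findContours((l==k).astype(np.uint8),0,2); c=max(c,key=cv2.contourArea)
hull=cv2.convexHull(c).reshape(-1,2)
P=np.array([ray("top",u,v,.022)[:2] for u,v in hull],np.float32); r=cv2.minAreaRect(P); print(r)
cv2.imwrite("pics/c3.png",cv2.resize(im[210:295,360:440],None,fx=7,fy=7,interpolation=cv2.INTER_CUBIC))
```

```text
[ 368  220   60   70 3224]
((0.4990187883377075, -0.37958967685699463), (0.1648617684841156, 0.19612467288970947), 82.94023895263672)
```

View pics/c3.png

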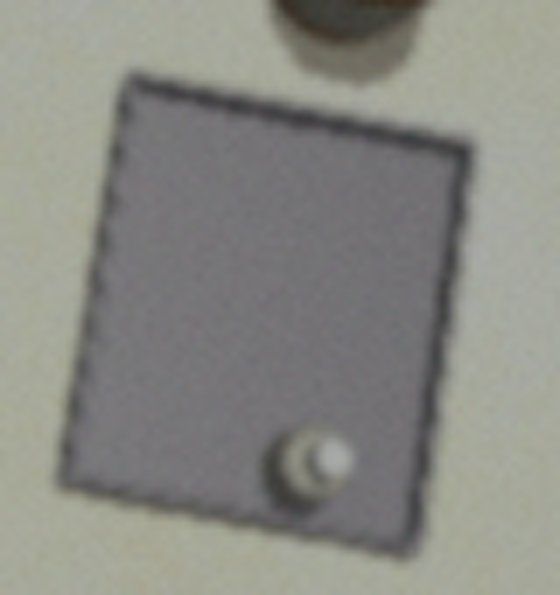

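Tray rim corners are at about (378.6,221), (427,231), (369,280) and (418.6,289), giving centre ≈ (0.501,-0.381) and yaw ≈ -7°. The dropper is at the -x end. I move above the jar cap at (0.504,0.001), turning the tool y yaw to 77.5° to match the jar.

>>> apply_moves(steps=[[[0,0,-0.1],[0,0,-0.0283],1],[[0,0,-0.1],[0,0,-0.0283],1],[[-0.126,-0.119,0],[0,0,0],1],[[-0.126,-0.119,0],[0,0,0],1],[[-0.126,-0.119,0],[0,0,0],1],[[-0.126,-0.119,0],[0,0,0],1],[[-0.126,-0.119,0],[0,0,0],1],[[-0.126,-0.119,0],[0,0,0],1]])

```text
clock: 0.77
eef_pos: [0.3099, 0.2876, 0.288]
tool_rot: [0.108, 0.994, -0.0, -0.0]
ft_force: [0.7, -0.1, 0.1]
grip_width: 0.0853
grasp_force: 0.0
```

>>> apply_moves(steps=[[[-0.126,-0.119,0],[0,0,0],1],[[-0.126,-0.119,0],[0,0,0],1],[[-0.126,-0.119,0],[0,0,0],1],[[-0.126,-0.119,0],[0,0,0],1],[[-0.126,-0.119,0],[0,0,0],1],[[-0.126,-0.119,0],[0,0,0],1],[[-0.126,-0.119,0],[0,0,0],1],[[-0.126,-0.119,0],[0,0,0],1]])

```text
clock: 1.43
eef_pos: [0.4656, 0.058, 0.288]
tool_rot: [0.109, 0.994, -0.0, -0.0]
ft_force: [-0.5, 1.5, -0.8]
grip_width: 0.0856
grasp_force: 0.0
```

>>> apply_moves(steps=[[[-0.126,-0.119,0],[0,0,0],1],[[-0.126,-0.119,0],[0,0,0],1],[[0,0,0],[0,0,0],1],[[0,0,0],[0,0,0],1],[[0,0,0],[0,0,0],1],[[0,0,0],[0,0,0],1],[[0,0,0],[0,0,0],1],[[0,0,0],[0,0,0],1]])

```text
clock: 2.1
eef_pos: [0.5036, 0.0034, 0.2886]
tool_rot: [0.108, 0.994, 0.0, 0.0]
ft_force: [-0.1, -0.5, 0.0]
grip_width: 0.0854
grasp_force: 0.0
```

```bash
cat >> h.py <<'E'
from scipy.spatial.transform import Rotation as Ro
def st():
    o=bot.get_obs(); M=Ro.from_quat(o["tool_rot"]).as_matrix(); yaw=np.degrees(np.arctan2(M[1,1],M[0,1]))
    print("t",round(o["clock"],2),"p",np.round(o["eef_pos"],4),"yaw",round(yaw,2),"tilt z",np.round(M[:2,2],4),"F",np.round(o["ft_force"],1),"T",np.round(o["ft_torque"],2),"w",round(o["grip_width"],4),"g",round(o["grasp_force"],1),"j",np.round(o["joint_pos"],2)); return o["eef_pos"],M,yaw
def to(p,yaw=None,rowsmm=36):
    e,M,y=st(); s=M.T@(np.array(p)-e); print("tool shift frac",np.round(s/.2,4),"min rows",np.linalg.norm(s)/rowsmm*1e3)
    if yaw is not None:
        a=(yaw-y+180)%360-180; print("turn frac z",round(-a/180,4),"min rows",abs(a)/7.1)
        # tool-frame shift after the turn
        R2=M@Ro.from_euler('z',-a,degrees=True).as_matrix(); print("shift if turned first",np.round(R2.T@(np.array(p)-e)/.2,4))
E
python3 -c "
from h import *
to([.504,.001,.2115],77.5)
d=np.load('top0.npy'); W=world('top',d); rep(mask(W,d,(400,435,180,218),.150,.18),'bottle'); rep(mask(W,d,(400,435,180,225),.08,.18),'bottle')"
```

```text
t 2.1 p [0.5036 0.0034 0.2886] yaw 77.62 tilt z [0.0003 0.    ] F [-0.1 -0.5  0. ] T [-0.04 -0.06  0.03] w 0.0854 g 0.0 j [0.01 0.23 0.1  1.44 0.   0.22]
tool shift frac [-0.0043 -0.0112  0.3854] min rows 2.141960076381838
turn frac z 0.0006 min rows 0.016408799687742656
shift if turned first [-0.0043 -0.0112  0.3854]
bottle 116 z 0.1694 mean [ 0.662  -0.4113] rect [ 0.6638 -0.4123] [0.032  0.0307] 17.03
bottle 519 z 0.1215 mean [ 0.6554 -0.4039] rect [ 0.6595 -0.4078] [0.0706 0.0618] 37.53
```

>>> apply_moves(steps=[[[-0.004,-0.011,0.1],[0,0,0],1],[[0,0,0.1],[0,0,0],1],[[0,0,0.1],[0,0,0],1],[[0,0,0.085],[0,0,0],1],[[0,0,0],[0,0,0],1],[[0,0,0],[0,0,0],0],[[0,0,0],[0,0,0],0],[[0,0,0],[0,0,0],0]])

```text
clock: 2.77
eef_pos: [0.5053, 0.0003, 0.213]
tool_rot: [0.109, 0.994, 0.0, 0.001]
ft_force: [0.8, -0.3, 2.9]
grip_width: 0.0515
grasp_force: 2.6
```

>>> apply_moves(steps=[[[0,0,0],[0,0,0],0],[[0,0,0],[0,0,0],0],[[0,0,0],[0,0,0],0],[[0,0,0],[0,0,0],0],[[0,0,0],[0,0,0],0],[[0,0,0],[0,0,0],0],[[0,0,-0.03],[0,0,0],0],[[0,0,-0.05],[0,0,0],0]])

```text
clock: 3.43
eef_pos: [0.5026, -0.0001, 0.2258]
tool_rot: [0.109, 0.994, -0.001, -0.003]
ft_force: [0.7, -0.0, -7.2]
grip_width: 0.049
grasp_force: 63.4
```

```bash
python3 -c "
from h import *
to([.5357,-.3853,.2],83.0)"
```

```text
t 3.43 p [ 5.026e-01 -1.000e-04  2.258e-01] yaw 77.51 tilt z [-0.0054 -0.0005] F [ 0.7 -0.  -7.2] T [-0.03  0.09 -0.  ] w 0.049 g 63.4 j [-0.    0.26 -0.03  1.29 -0.    0.22]
tool shift frac [-0.5788 -1.8442  0.1291] min rows 10.762215753584455
turn frac z -0.0305 min rows 0.7736659005226163
shift if turned first [-0.3996 -1.8911  0.1291]
```

>>> apply_moves(steps=[[[0,0,-0.1],[0,0,-0.015],0],[[0,0,-0.1],[0,0,-0.0155],0],[[-0.015,-0.07,0],[0,0,0],0],[[-0.025,-0.12,0],[0,0,0],0],[[-0.0355,-0.168,0],[0,0,0],0],[[-0.0355,-0.168,0],[0,0,0],0],[[-0.0355,-0.168,0],[0,0,0],0],[[-0.0355,-0.168,0],[0,0,0],0]])

```text
clock: 4.1
eef_pos: [0.5187, -0.177, 0.2668]
tool_rot: [0.061, 0.998, 0.0, -0.001]
ft_force: [0.1, 0.2, -6.9]
grip_width: 0.0484
grasp_force: 64.0
```

>>> apply_moves(steps=[[[-0.0355,-0.168,0],[0,0,0],0],[[-0.0355,-0.168,0],[0,0,0],0],[[-0.0355,-0.168,0],[0,0,0],0],[[-0.0355,-0.168,0],[0,0,0],0],[[-0.0355,-0.168,0],[0,0,0],0],[[-0.025,-0.12,0],[0,0,0],0],[[-0.015,-0.07,0],[0,0,0],0],[[0,0,0],[0,0,0],0]])

```text
clock: 4.77
eef_pos: [0.5363, -0.3893, 0.265]
tool_rot: [0.063, 0.998, -0.0, -0.002]
ft_force: [0.0, -0.1, -7.1]
grip_width: 0.0486
grasp_force: 64.3
```

Run:
```python
from h import *
im,d=snap("top","top1"); ims,ds=snap("scene","scene1"); W=world("top",d)
to([.5357,-.3853,.132],83)
rep(mask(W,d,(270,300,215,250),.03,.06),"spindle")
A=cv2.resize(im[212:262,250:300],(400,400),interpolation=cv2.INTER_CUBIC); B=cv2.resize(ims[135:205,240:310],(400,400),interpolation=cv2.INTER_CUBIC)
C=cv2.resize(ims[60:260,50:240],(380,400)) 
cv2.imwrite("pics/c4.png",np.hstack([A,B])[:,:,::-1]); cv2.imwrite("pics/c5.png",C[:,:,::-1])
```

```text
t 4.87 p [ 0.5367 -0.3856  0.2656] yaw 82.91 tilt z [-0.0029  0.0026] F [-0.  -0.1 -7. ] T [0.05 0.   0.02] w 0.0486 g 64.3 j [-0.62  0.58  0.56  1.56  0.   -0.5 ]
tool shift frac [ 3.10e-03 -4.00e-04  6.68e-01] min rows 3.7113370514491195
turn frac z -0.0005 min rows 0.01260075287577948
shift if turned first [ 3.10e-03 -4.00e-04  6.68e-01]
spindle 196 z 0.0364 mean [0.5083 0.0022] rect [0.5069 0.0031] [0.0452 0.0451] 88.95
```

View pics/c4.png

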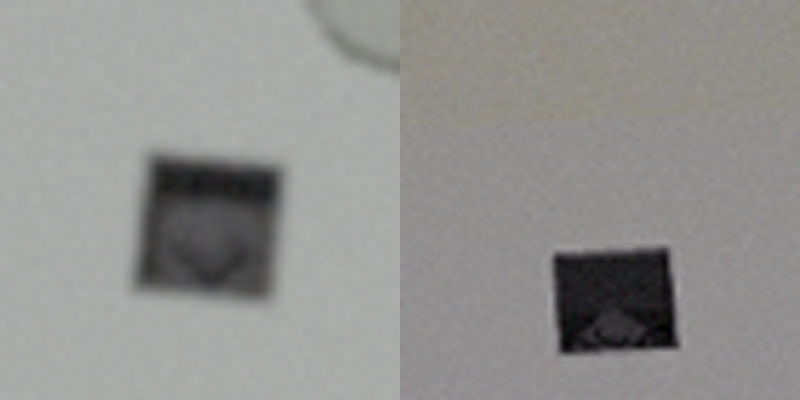

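View pics/c5.png

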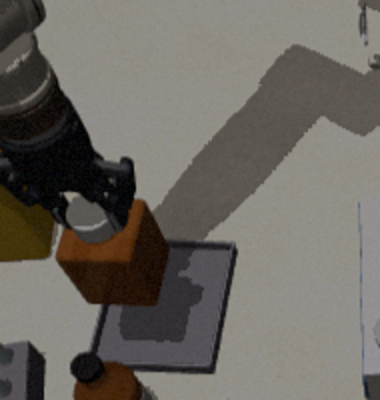

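The top crop shows the port with a spindle diamond at roughly 45°. The jar hangs upright over the tray. I lower it now.

>>> apply_moves(steps=[[[0.003,0,0.12],[0,0,0],0],[[0,0,0.17],[0,0,0],0],[[0,0,0.17],[0,0,0],0],[[0,0,0.12],[0,0,0],0],[[0,0,0.05],[0,0,0],0],[[0,0,0.02],[0,0,0],0],[[0,0,0.01],[0,0,0],0],[[0,0,0],[0,0,0],0]])

```text
clock: 5.53
eef_pos: [0.5381, -0.3854, 0.137]
tool_rot: [0.061, 0.998, -0.001, 0.001]
ft_force: [0.2, -0.5, -6.9]
grip_width: 0.0491
grasp_force: 64.1
```

Run:
```python
from h import *
st()
for u,v in((150,155),(283,165),(270,298),(135,290)):
    print(ray("top",250+(u+.5)/8-.5,212+(v+.5)/8-.5,.085).round(4))
for u,v in((555,255),(668,249),(678,348),(562,353)):
    print("sc",ray("scene",240+(u-400+.5)*.175-.5,135+(v+.5)*.175-.5,.085).round(4))
im=cv2.imread("pics/top1.png")[226:254,262:290].astype(float); ims=cv2.imread("pics/scene1.png")[174:200,264:292].astype(float)
def st_(a):
    g=a.mean(2); lo,hi=g.min(),np.percentile(g,45); g=np.clip((g-lo)/(hi-lo+1e-6),0,1)*255; return cv2.resize(g.astype(np.uint8),(400,400),interpolation=cv2.INTER_CUBIC)
cv2.imwrite("pics/c6.png",np.hstack([st_(im),st_(ims)]))
d=np.load("top1.npy");W=world("top",d); 
np.set_printoptions(linewidth=200)
print((W[230:250,266:288,2]*1000).round().astype(int))
```

```text
t 5.53 p [ 0.5381 -0.3854  0.137 ] yaw 83.04 tilt z [ 0.0024 -0.0016] F [ 0.2 -0.5 -6.9] T [-0.06 -0.02 -0.02] w 0.0491 g 64.1 j [-0.62  0.62  0.3   1.24  0.   -0.5 ]
[0.53   0.0286 0.085 ]
[ 0.5302 -0.0219  0.085 ]
[ 0.4794 -0.021   0.085 ]
[0.4784 0.0297 0.085 ]
sc [ 0.4789 -0.02    0.085 ]
sc [0.4798 0.0311 0.085 ]
sc [0.5322 0.0306 0.085 ]
sc [ 0.5306 -0.0207  0.085 ]
[[  88   89   78   89   89   83   89   88   84   90   87   84   81   81   84   85   79   78   85   84   86   80]
 [  89   86   83   87   85   84   84   89   85   84   83   87   87   86   84   85   84   87   88   83   82   85]
 [  83   83   68   74   71   77   77   75   81   84   84   86   84   82   88   88   87   89   86   88   86   85]
 [  82   81   65   56   57   56   57   59   61   62   66   66   68   72   73   80   80   73   79   83   82   92]
 [  89   86   55   31   31   43   37   44   44   42   42   51   50   50   58   56   63   58   59   85   86   85]
 [  85   83   52   38   35   31   38   33   34   35   37   33   35   36   33   35   42   41   38   86   81   84]
 [  84   84   46   35   32   35   35   36   36 
[... 835 characters left out ...]
   85   88   85   88]
 [  84   55   31   35   36   35   35   59   54   60   60   56   61   41   38   40   36   37   83   85   85   86]
 [  87   43   35   38   37   30   36   36   54   55   58   56   43   36   42   31   35   34   88   86   84   86]
 [  83   43   36   36   38   32   38   35   37   57   53   42   39   32   36   39   38   37   89   82   84   87]
 [  87   36   33   43   35   35   40   36   34   36   37   35   35   35   33   36   34   34   87   84   82   85]
 [  85   83   32   35   38   36   31   33   34   36   36   34   34   33   33   35   38   36   80   87   86   87]
 [  85   84   81   85   85   85   85   86   82   88   88   84   85   35   32   36   33   87   88   89   82   85]]
```

View pics/c6.png

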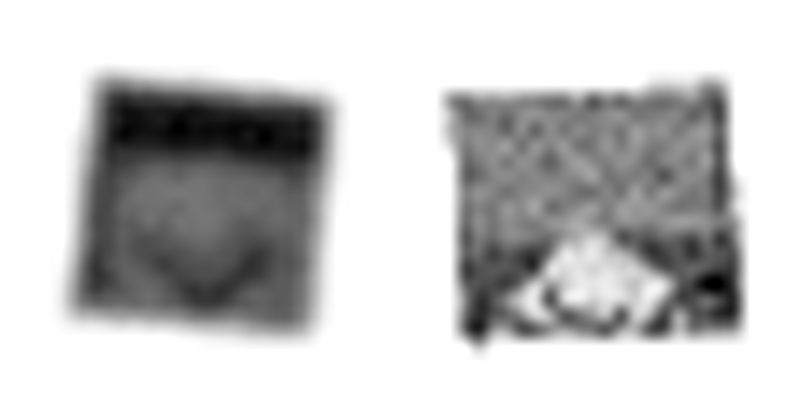

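Run:
```python
from h import *
d=np.load("top1.npy");W=world("top",d); rep(mask(W,d,(270,283,236,248),.050,.070),"sp")
P=mask(W,d,(270,283,236,248),.050,.070)[:,:2]
# square fit by 4-fold moment
q=P-P.mean(0); z=q[:,0]+1j*q[:,1]; print(P.mean(0), "corner angle",np.degrees(np.angle((z**4).sum()))/4)
# IoU fit
from scipy.optimize import minimize
W2=W[236:250,268:286]; 
M=((W2[...,2]>.05)&(W2[...,2]<.07)); B=(W2[...,2]<.07)|M
f,cx,cy,R,t=cal("top"); v,u=np.mgrid[234:250,268:286]
X=np.array([ray("top",a,b,.057)[:2] for a,b in zip(u.ravel(),v.ravel())]); Z=W[234:250,268:286,2].ravel(); m=((Z>.05)&(Z<.07)&(np.abs(X-P.mean(0)).max(1)<.02))
best=[]
for a in range(0,90,3):
  for dx in np.arange(-.003,.0031,.001):
    for dy in np.arange(-.003,.0031,.001):
      k=X-P.mean(0)-[dx,dy]; c,s=np.cos(np.radians(a)),np.sin(np.radians(a)); r=np.abs(np.c_[k@[c,s],k@[-s,c]]).max(1); best.append(((np.clip((.011-r)/.002,-.5,.5)+.5-m).__pow__(2).sum(),a,dx,dy))
best.sort(); print(np.round(best[:6],4))
```

```text
sp 51 z 0.0593 mean [0.5021 0.0049] rect [0.5027 0.0043] [0.0202 0.0217] 48.76
[0.50209309 0.00493695] corner angle 3.0375611707920367
[[8.0910e-01 4.8000e+01 0.0000e+00 0.0000e+00]
 [1.0522e+00 5.1000e+01 0.0000e+00 0.0000e+00]
 [1.1765e+00 4.5000e+01 0.0000e+00 0.0000e+00]
 [1.8098e+00 5.4000e+01 0.0000e+00 0.0000e+00]
 [1.9775e+00 4.8000e+01 1.0000e-03 0.0000e+00]
 [2.3308e+00 5.1000e+01 1.0000e-03 0.0000e+00]]
```

>>> apply_moves(steps=[[[0,0,0.01],[0,0,0],0],[[0,0,0.005],[0,0,0],0],[[0,0,0.005],[0,0,0],0],[[0,0,0.003],[0,0,0],0],[[0,0,0.003],[0,0,0],0],[[0,0,0],[0,0,0],0],[[0,0,0],[0,0,0],0],[[0,0,0],[0,0,0],0]])

```text
clock: 6.2
eef_pos: [0.5376, -0.3855, 0.1324]
tool_rot: [0.061, 0.998, -0.001, 0.001]
ft_force: [-3.3, 2.8, 5.9]
grip_width: 0.0489
grasp_force: 65.5
```

>>> apply_moves(steps=[[[0,0,0],[0,0,0],1],[[0,0,0],[0,0,0],1],[[0,0,0],[0,0,0],1],[[0,0,0],[0,0,0],1],[[0,0,0],[0,0,0],1],[[0,0,0],[0,0,0],1],[[0,0,-0.02],[0,0,0],1],[[0,0,-0.1],[0,0,0],1]])

```text
clock: 6.87
eef_pos: [0.535, -0.3838, 0.1504]
tool_rot: [0.061, 0.998, 0.002, -0.003]
ft_force: [0.2, 0.5, 0.7]
grip_width: 0.0854
grasp_force: 0.0
```

>>> apply_moves(steps=[[[0,0,-0.15],[0,0,0],1],[[0,0,-0.15],[0,0,0],1],[[0,0,-0.15],[0,0,0],1],[[0,0,-0.15],[0,0,0],1],[[0,0,-0.1],[0,0,0],1],[[0,0,0],[0,0,0],1],[[0,0,0],[0,0,0],1],[[0,0,0],[0,0,0],1]])

```text
clock: 7.53
eef_pos: [0.5368, -0.385, 0.2933]
tool_rot: [0.061, 0.998, 0.0, -0.001]
ft_force: [-0.6, 0.2, -0.8]
grip_width: 0.0854
grasp_force: 0.0
```

Run:
```python
from h import *
im,d=snap("scene","scene2"); W=world("scene",d)
rep(mask(W,d,(90,185,140,250),.10,.115),"jarbody"); rep(mask(W,d,(90,185,140,250),.134,.150),"cap")
to([.4872,.3935,.26],54-90)
```

```text
jarbody 631 z 0.1081 mean [ 0.5512 -0.3763] rect [ 0.5392 -0.3844] [0.0838 0.0832] 82.5
cap 322 z 0.1403 mean [ 0.539  -0.3839] rect [ 0.5376 -0.3839] [0.0496 0.0478] 15.6
t 7.58 p [ 0.5365 -0.3849  0.2925] yaw 83.0 tilt z [-0.0022  0.0016] F [-0.   0.3  0.2] T [ 0.01  0.06 -0.02] w 0.0853 g 0.0 j [-0.62  0.58  0.63  1.62  0.   -0.5 ]
tool shift frac [0.7186 3.8326 0.1693] min rows 21.683632388782154
turn frac z 0.6611 min rows 16.760720750940347
shift if turned first [ 3.0037 -2.4866  0.1693]
```

Jar stands at (0.538,-0.384), yaw -7.5°, in the tray. Now over to the crank, with the tool y at -36°, perpendicular to the crank's arm.

>>> apply_moves(steps=[[[0.0327,0.1742,0],[0,0,0],1],[[0.0327,0.1742,0],[0,0,0],1],[[0.0327,0.1742,0],[0,0,0],1],[[0.0327,0.1742,0],[0,0,0],1],[[0.0327,0.1742,0],[0,0,0],1],[[0.0327,0.1742,0],[0,0,0],1],[[0.0327,0.1742,0],[0,0,0],1],[[0.0327,0.1742,0],[0,0,0],1]])

```text
clock: 8.25
eef_pos: [0.5177, -0.1004, 0.2923]
tool_rot: [0.061, 0.998, 0.0, -0.002]
ft_force: [0.6, 1.0, 0.3]
grip_width: 0.0855
grasp_force: 0.0
```

>>> apply_moves(steps=[[[0.0327,0.1742,0],[0,0,0],1],[[0.0327,0.1742,0],[0,0,0],1],[[0.0327,0.1742,0],[0,0,0],1],[[0.0327,0.1742,0],[0,0,0],1],[[0.0327,0.1742,0],[0,0,0],1],[[0.0327,0.1742,0],[0,0,0],1],[[0.0327,0.1742,0],[0,0,0],1],[[0.0327,0.1742,0],[0,0,0],1]])

```text
clock: 8.92
eef_pos: [0.4997, 0.1822, 0.2924]
tool_rot: [0.061, 0.998, -0.001, -0.002]
ft_force: [0.7, 0.2, 0.9]
grip_width: 0.0853
grasp_force: 0.0
```

>>> apply_moves(steps=[[[0.0327,0.1742,0],[0,0,0],1],[[0.0327,0.1742,0],[0,0,0],1],[[0.0327,0.1742,0],[0,0,0],1],[[0.0327,0.1742,0],[0,0,0],1],[[0.0327,0.1742,0],[0,0,0],1],[[0.0327,0.1742,0],[0,0,0],1],[[0,0,0],[0,0,0.0389],1],[[0,0,0],[0,0,0.0389],1]])

```text
clock: 9.58
eef_pos: [0.4861, 0.3951, 0.2908]
tool_rot: [0.183, 0.983, -0.002, -0.002]
ft_force: [0.6, -0.2, 0.2]
grip_width: 0.0857
grasp_force: 0.0
```

>>> apply_moves(steps=[[[0,0,0],[0,0,0.0389],1],[[0,0,0],[0,0,0.0389],1],[[0,0,0],[0,0,0.0389],1],[[0,0,0],[0,0,0.0389],1],[[0,0,0],[0,0,0.0389],1],[[0,0,0],[0,0,0.0389],1],[[0,0,0],[0,0,0.0389],1],[[0,0,0],[0,0,0.0389],1]])

```text
clock: 10.25
eef_pos: [0.4869, 0.3926, 0.2919]
tool_rot: [0.625, 0.781, -0.002, -0.0]
ft_force: [0.6, -1.4, -0.1]
grip_width: 0.0852
grasp_force: 0.0
```

>>> apply_moves(steps=[[[0,0,0],[0,0,0.0389],1],[[0,0,0],[0,0,0.0389],1],[[0,0,0],[0,0,0.0389],1],[[0,0,0],[0,0,0.0389],1],[[0,0,0],[0,0,0.0389],1],[[0,0,0],[0,0,0.0389],1],[[0,0,0],[0,0,0.0389],1],[[0,0,0],[0,0,0],1]])

```text
clock: 10.92
eef_pos: [0.487, 0.3926, 0.2921]
tool_rot: [0.892, 0.453, -0.002, 0.0]
ft_force: [-0.2, 0.9, 0.2]
grip_width: 0.0853
grasp_force: 0.0
```

```bash
python3 -c "
from h import *
to([.4872,.3935,.112],-36)"
```

```text
t 10.92 p [0.487  0.3926 0.2921] yaw -36.15 tilt z [-0.0029 -0.0024] F [-0.2  0.9  0.2] T [-0.03  0.07  0.05] w 0.0853 g 0.0 j [ 0.68  0.5   0.49  1.57 -0.    2.88]
tool shift frac [ 7.500e-03 -9.000e-04  9.003e-01] min rows 5.002015114977654
turn frac z -0.0008 min rows 0.020437250742912978
shift if turned first [ 7.500e-03 -9.000e-04  9.003e-01]
```

>>> apply_moves(steps=[[[0,0,0.12],[0,0,0],1],[[0,0,0.18],[0,0,0],1],[[0,0,0.18],[0,0,0],1],[[0,0,0.18],[0,0,0],1],[[0,0,0.14],[0,0,0],1],[[0,0,0.07],[0,0,0],1],[[0,0,0.03],[0,0,0],1],[[0,0,0],[0,0,0],1]])

```text
clock: 11.58
eef_pos: [0.4861, 0.3919, 0.1112]
tool_rot: [0.891, 0.455, -0.003, 0.001]
ft_force: [-0.1, -0.0, 1.3]
grip_width: 0.0853
grasp_force: 0.0
```

>>> apply_moves(steps=[[[0,0,0],[0,0,0],0],[[0,0,0],[0,0,0],0],[[0,0,0],[0,0,0],0],[[0,0,0],[0,0,0],0],[[0,0,0],[0,0,0],0],[[0,0,0],[0,0,0],0],[[0,0,0],[0,0,0],0],[[0,0,0],[0,0,0],0]])

```text
clock: 12.25
eef_pos: [0.4878, 0.3937, 0.1154]
tool_rot: [0.891, 0.454, 0.001, -0.0]
ft_force: [-1.3, 0.3, 5.7]
grip_width: 0.0233
grasp_force: 59.1
```

```bash
python3 -c "
from h import *
st()"
```

```text
t 12.25 p [0.4878 0.3937 0.1154] yaw -36.01 tilt z [0.0012 0.0016] F [-1.3  0.3  5.7] T [-0.01  0.42 -0.01] w 0.0233 g 59.1 j [0.68 0.57 0.15 1.15 0.   2.88]
```

>>> apply_moves(steps=[[[0,0,-0.05],[0,0,0],0],[[0,0,-0.12],[0,0,0],0],[[0,0,-0.17],[0,0,0],0],[[0,0,-0.17],[0,0,0],0],[[0,0,-0.17],[0,0,0],0],[[0,0,-0.15],[0,0,0],0],[[0,0,-0.1],[0,0,0],0],[[0,0,-0.05],[0,0,0],0]])

```text
clock: 12.92
eef_pos: [0.4882, 0.3932, 0.3137]
tool_rot: [0.891, 0.454, 0.002, -0.0]
ft_force: [0.9, -0.3, -3.5]
grip_width: 0.0231
grasp_force: 59.3
```

Run:
```python
from h import *
im,d=snap("scene","scene3"); W=world("scene",d)
to([.504,.0045,.30],-41.5)
c=proj("scene",[.4878,.3937,.22]); u,v=int(c[0]),int(c[1]); print(u,v)
u0=min(max(u-60,0),440); v0=max(v-60,0)
cv2.imwrite("pics/c7.png",cv2.resize(im[v0:v0+120,u0:u0+120,::-1],(600,600),interpolation=cv2.INTER_CUBIC)); print(u0,v0)
```

```text
t 12.97 p [0.4884 0.3934 0.3144] yaw -36.04 tilt z [0.0046 0.0031] F [ 1.   0.2 -2.2] T [ 0.17 -0.1   0.01] w 0.0234 g 59.2 j [ 0.68  0.5   0.55  1.62 -0.    2.88]
tool shift frac [-1.527   1.207   0.0663] min rows 10.819687352849321
turn frac z 0.0303 min rows 0.7687117499826022
shift if turned first [-1.4052  1.3468  0.0663]
441 138
381 78
```

View pics/c7.png

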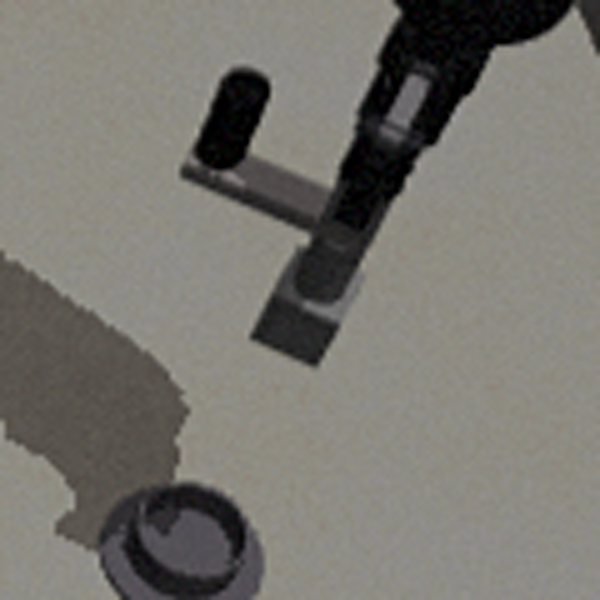

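Crank is held upright and clear of its cup; foot's lower corners at crop (250,338), (317,365). Now over to the port.

>>> apply_moves(steps=[[[0,0,0.02],[0,0,0.0303],0],[[-0.1171,0.1122,0],[0,0,0],0],[[-0.1171,0.1122,0],[0,0,0],0],[[-0.1171,0.1122,0],[0,0,0],0],[[-0.1171,0.1122,0],[0,0,0],0],[[-0.1171,0.1122,0],[0,0,0],0],[[-0.1171,0.1122,0],[0,0,0],0],[[-0.1171,0.1122,0],[0,0,0],0]])

```text
clock: 13.63
eef_pos: [0.4956, 0.1643, 0.3046]
tool_rot: [0.912, 0.411, -0.002, 0.0]
ft_force: [1.6, 0.2, -3.5]
grip_width: 0.0232
grasp_force: 59.9
```

>>> apply_moves(steps=[[[-0.1171,0.1122,0],[0,0,0],0],[[-0.1171,0.1122,0],[0,0,0],0],[[-0.1171,0.1122,0],[0,0,0],0],[[-0.1171,0.1122,0],[0,0,0],0],[[-0.1171,0.1122,0],[0,0,0],0],[[0,0,0],[0,0,0],0],[[0,0,0],[0,0,0],0],[[0,0,0],[0,0,0],0]])

```text
clock: 14.3
eef_pos: [0.5025, 0.004, 0.3051]
tool_rot: [0.912, 0.41, -0.001, -0.001]
ft_force: [0.2, 0.1, -3.4]
grip_width: 0.0236
grasp_force: 60.2
```

Run:
```python
from h import *
to([.504,.0045,.1444+.06],-41.5)
# check crank in scene3: foot bottom corners for crank axis = TCP then
a=np.radians(-126); x=np.array([np.cos(a),np.sin(a)]); y=np.array([-x[1],x[0]])
for z in(.3144-.1094,.3144-.104):
  for sx,sy in((1,1),(1,-1),(-1,1),(-1,-1)):
    q=np.array([.4884,.3934])+.017*(sx*x+sy*y); p=proj("scene",[*q,z]); print(z,np.round([(p[0]-381)*5,(p[1]-78)*5],0))
```

```text
t 14.3 p [0.5025 0.004  0.3051] yaw -41.54 tilt z [-0.0023  0.0003] F [ 0.2  0.1 -3.4] T [-0.    0.02 -0.03] w 0.0236 g 60.2 j [0.01 0.23 0.14 1.48 0.   2.3 ]
tool shift frac [0.0074 0.005  0.5034] min rows 2.797086901314856
turn frac z -0.0002 min rows 0.005515655288709529
shift if turned first [0.0073 0.005  0.5034]
0.20500000000000002 [246. 334.]
0.20500000000000002 [273. 285.]
0.20500000000000002 [314. 364.]
0.20500000000000002 [340. 315.]
0.21040000000000003 [250. 327.]
0.21040000000000003 [276. 278.]
0.21040000000000003 [318. 357.]
0.21040000000000003 [344. 308.]
```

>>> apply_moves(steps=[[[0.007,0.005,0.1],[0,0,0],0],[[0,0,0.15],[0,0,0],0],[[0,0,0.13],[0,0,0],0],[[0,0,0.1],[0,0,0],0],[[0,0,0.06],[0,0,0],0],[[0,0,0.05],[0,0,0],0],[[0,0,0.04],[0,0,0],0],[[0,0,0],[0,0,0],0]])

```text
clock: 14.97
eef_pos: [0.5038, 0.0054, 0.1784]
tool_rot: [0.911, 0.412, -0.001, -0.001]
ft_force: [-0.5, -0.8, -3.4]
grip_width: 0.0237
grasp_force: 60.1
```

Run:
```python
from h import *
to([.504,.0045,.1444],-41.5)
```

```text
t 14.97 p [0.5038 0.0054 0.1784] yaw -41.4 tilt z [-0.003  0.   ] F [-0.5 -0.8 -3.4] T [-0.04  0.04 -0.04] w 0.0237 g 60.1 j [ 0.01  0.29 -0.11  1.17  0.    2.3 ]
tool shift frac [-0.0025  0.0039  0.1702] min rows 0.9461632148133051
turn frac z 0.0005 min rows 0.013891722911345895
shift if turned first [-0.0025  0.0039  0.1702]
```

Free in the well, with no contact. Continue gently onto the spindle.

>>> apply_moves(steps=[[[0,0,0.02],[0,0,0],0],[[0,0,0.02],[0,0,0],0],[[0,0,0.02],[0,0,0],0],[[0,0,0.015],[0,0,0],0],[[0,0,0.01],[0,0,0],0],[[0,0,0],[0,0,0],0],[[0,0,0],[0,0,0],0],[[0,0,0],[0,0,0],0]])

```text
clock: 15.63
eef_pos: [0.505, 0.0045, 0.1633]
tool_rot: [0.912, 0.411, 0.0, 0.0]
ft_force: [0.6, 0.0, -3.6]
grip_width: 0.0232
grasp_force: 60.3
```

>>> apply_moves(steps=[[[0,0,0.02],[0,0,0],0],[[0,0,0.02],[0,0,0],0],[[0,0,0.015],[0,0,0],0],[[0,0,0.015],[0,0,0],0],[[0,0,0.01],[0,0,0],0],[[0,0,0.005],[0,0,0],0],[[0,0,0],[0,0,0],0],[[0,0,0],[0,0,0],0]])

```text
clock: 16.3
eef_pos: [0.5048, 0.0046, 0.1461]
tool_rot: [0.912, 0.411, -0.0, -0.0]
ft_force: [0.1, 1.5, -3.3]
grip_width: 0.0229
grasp_force: 60.3
```

>>> apply_moves(steps=[[[0,0,0.004],[0,0,0],0],[[0,0,0.004],[0,0,0],0],[[0,0,0.003],[0,0,0],0],[[0,0,0],[0,0,0],0],[[0,0,0],[0,0,0],0],[[0,0,0],[0,0,0],0],[[0,0,0],[0,0,0],0],[[0,0,0],[0,0,0],0]])

```text
clock: 16.97
eef_pos: [0.5051, 0.0046, 0.1444]
tool_rot: [0.912, 0.411, 0.0, 0.0]
ft_force: [-0.5, 0.2, 2.6]
grip_width: 0.0232
grasp_force: 60.9
```

Seated (contact at exactly the expected 0.1444). Now I wind anticlockwise.

>>> apply_moves(steps=[[[0,0,0],[0,0,-0.01],0],[[0,0,0],[0,0,-0.02],0],[[0,0,0],[0,0,-0.03],0],[[0,0,0],[0,0,-0.03],0],[[0,0,0],[0,0,-0.03],0],[[0,0,0],[0,0,-0.03],0],[[0,0,0],[0,0,-0.03],0],[[0,0,0],[0,0,0],0]])

```text
clock: 17.63
eef_pos: [0.5044, 0.0044, 0.1444]
tool_rot: [0.76, 0.649, -0.0, -0.0]
ft_force: [-3.4, 0.7, 5.8]
grip_width: 0.0236
grasp_force: 61.4
```

```bash
python3 -c "
from h import *
st()"
```

```text
t 17.63 p [0.5044 0.0044 0.1444] yaw -9.01 tilt z [-0.0005 -0.0003] F [-3.4  0.7  5.8] T [-0.08  0.79  0.03] w 0.0236 g 61.4 j [ 0.01  0.32 -0.17  1.08 -0.    1.74]
```

>>> apply_moves(steps=[[[0,0,0],[0,0,-0.03],0],[[0,0,0],[0,0,-0.03],0],[[0,0,0],[0,0,-0.03],0],[[0,0,0],[0,0,-0.03],0],[[0,0,0],[0,0,-0.03],0],[[0,0,0],[0,0,-0.03],0],[[0,0,0],[0,0,-0.03],0],[[0,0,0],[0,0,-0.03],0]])

```text
clock: 18.3
eef_pos: [0.5045, 0.0045, 0.1444]
tool_rot: [0.468, 0.884, -0.0, -0.0]
ft_force: [-3.3, 1.0, 5.5]
grip_width: 0.0231
grasp_force: 61.5
```

>>> apply_moves(steps=[[[0,0,0],[0,0,-0.03],0],[[0,0,0],[0,0,-0.03],0],[[0,0,0],[0,0,-0.03],0],[[0,0,0],[0,0,-0.03],0],[[0,0,0],[0,0,-0.03],0],[[0,0,0],[0,0,-0.03],0],[[0,0,0],[0,0,-0.03],0],[[0,0,0],[0,0,-0.03],0]])

```text
clock: 18.97
eef_pos: [0.5045, 0.0046, 0.1444]
tool_rot: [0.11, 0.994, 0.0, -0.0]
ft_force: [-2.0, -0.1, 4.4]
grip_width: 0.0234
grasp_force: 61.5
```

```bash
cat > tr.py <<'E'
import sys
from h import *
st(); im,d=snap("top",sys.argv[1]); W=world("top",d)
# tray: analyser +x face at x~0.664; surfaces beyond it, between bench and deck
m=(W[...,0]>.67)&(W[...,0]<.76)&(abs(W[...,1]-.04)<.10)&(W[...,2]>.012)&(W[...,2]<.084)
p=W[m]; print("tray pts",len(p), len(p) and (np.percentile(p[:,0],98),np.median(p[:,2]),p[:,1].min(),p[:,1].max()))
E
python3 tr.py top4
```

```text
t 18.97 p [0.5045 0.0046 0.1444] yaw 77.38 tilt z [-0.0002  0.0003] F [-2.  -0.1  4.4] T [ 0.16  0.73 -0.31] w 0.0234 g 61.5 j [ 0.01  0.32 -0.17  1.08  0.    0.23]
tray pts 219 (np.float64(0.6976948916315275), np.float64(0.06087514019891053), np.float64(-0.05967265419156296), np.float64(0.0718234557426036))
```

The tray is coming out as expected (about 31 mm). Continue.

>>> apply_moves(steps=[[[0,0,0],[0,0,-0.03],0],[[0,0,0],[0,0,-0.03],0],[[0,0,0],[0,0,-0.03],0],[[0,0,0],[0,0,-0.03],0],[[0,0,0],[0,0,-0.03],0],[[0,0,0],[0,0,-0.03],0],[[0,0,0],[0,0,-0.03],0],[[0,0,0],[0,0,-0.03],0]])

```text
clock: 19.68
eef_pos: [0.5044, 0.0048, 0.1444]
tool_rot: [-0.263, 0.965, 0.0, -0.0]
ft_force: [-3.8, 0.7, 5.1]
grip_width: 0.0233
grasp_force: 61.6
```

>>> apply_moves(steps=[[[0,0,0],[0,0,-0.03],0],[[0,0,0],[0,0,-0.03],0],[[0,0,0],[0,0,-0.03],0],[[0,0,0],[0,0,-0.03],0],[[0,0,0],[0,0,-0.03],0],[[0,0,0],[0,0,-0.03],0],[[0,0,0],[0,0,-0.03],0],[[0,0,0],[0,0,-0.03],0]])

```text
clock: 20.35
eef_pos: [0.5042, 0.0048, 0.1443]
tool_rot: [-0.6, 0.8, 0.001, -0.0]
ft_force: [-3.8, 0.5, 6.3]
grip_width: 0.0234
grasp_force: 61.6
```

>>> apply_moves(steps=[[[0,0,0],[0,0,-0.03],0],[[0,0,0],[0,0,-0.03],0],[[0,0,0],[0,0,-0.03],0],[[0,0,0],[0,0,-0.03],0],[[0,0,0],[0,0,-0.03],0],[[0,0,0],[0,0,-0.03],0],[[0,0,0],[0,0,-0.03],0],[[0,0,0],[0,0,-0.03],0]])

```text
clock: 21.02
eef_pos: [0.5041, 0.0047, 0.1443]
tool_rot: [0.852, -0.523, -0.001, 0.0]
ft_force: [-4.2, 0.1, 5.7]
grip_width: 0.0239
grasp_force: 61.7
```

>>> apply_moves(steps=[[[0,0,0],[0,0,-0.03],0],[[0,0,0],[0,0,-0.03],0],[[0,0,0],[0,0,-0.03],0],[[0,0,0],[0,0,-0.03],0],[[0,0,0],[0,0,-0.03],0],[[0,0,0],[0,0,-0.03],0],[[0,0,0],[0,0,0],0],[[0,0,0],[0,0,0],0]])

```text
clock: 21.68
eef_pos: [0.5041, 0.0046, 0.1443]
tool_rot: [0.964, -0.266, -0.0, 0.0]
ft_force: [-4.2, 0.8, 6.0]
grip_width: 0.0235
grasp_force: 61.7
```

```bash
python3 tr.py top5
```

```text
t 21.68 p [0.5041 0.0046 0.1443] yaw -120.89 tilt z [-0.001  0.   ] F [-4.2  0.8  6. ] T [0.03 1.13 0.02] w 0.0235 g 61.7 j [ 0.01  0.32 -0.17  1.08  0.   -2.59]
tray pts 673 (np.float64(0.7393488554534249), np.float64(0.04041308376566688), np.float64(-0.059837729827436174), np.float64(0.07136920376831553))
```

>>> apply_moves(steps=[[[0,0,0],[0,0,-0.01],0],[[0,0,0],[0,0,-0.01],0],[[0,0,0],[0,0,-0.01],0],[[0,0,0],[0,0,-0.01],0],[[0,0,0],[0,0,-0.01],0],[[0,0,0],[0,0,-0.01],0],[[0,0,0],[0,0,0],0],[[0,0,0],[0,0,0],0]])

```text
clock: 22.4
eef_pos: [0.5042, 0.0045, 0.1443]
tool_rot: [0.985, -0.175, -0.0, 0.0]
ft_force: [-4.2, 0.7, 6.2]
grip_width: 0.0235
grasp_force: 61.6
```

```bash
python3 tr.py top6
```

```text
t 22.4 p [0.5042 0.0045 0.1443] yaw -110.12 tilt z [-0.001  -0.0001] F [-4.2  0.7  6.2] T [ 0.04  1.13 -0.08] w 0.0235 g 61.6 j [ 0.01  0.32 -0.17  1.08 -0.   -2.78]
tray pts 700 (np.float64(0.7423670954274834), np.float64(0.03666135719004507), np.float64(-0.0599705589859762), np.float64(0.07067079721280445))
```

>>> apply_moves(steps=[[[0,0,0],[0,0,-0.01],0],[[0,0,0],[0,0,-0.01],0],[[0,0,0],[0,0,-0.01],0],[[0,0,0],[0,0,-0.01],0],[[0,0,0],[0,0,-0.01],0],[[0,0,0],[0,0,-0.01],0],[[0,0,0],[0,0,0],0],[[0,0,0],[0,0,0],0]])

```text
clock: 23.12
eef_pos: [0.5042, 0.0045, 0.1443]
tool_rot: [0.997, -0.082, -0.0, -0.0]
ft_force: [-3.9, 0.2, 5.9]
grip_width: 0.0234
grasp_force: 61.8
```

```bash
python3 tr.py top7
```

```text
t 23.12 p [0.5042 0.0045 0.1443] yaw -99.43 tilt z [-0.001   0.0002] F [-3.9  0.2  5.9] T [ 0.08  1.1  -0.78] w 0.0234 g 61.8 j [ 0.01  0.32 -0.17  1.08  0.   -2.97]
tray pts 715 (np.float64(0.7439982410925986), np.float64(0.03614593885569095), np.float64(-0.05965928135663493), np.float64(0.07044865315908903))
```

>>> apply_moves(steps=[[[0,0,0],[0,0,-0.01],0],[[0,0,0],[0,0,-0.01],0],[[0,0,0],[0,0,0],0],[[0,0,0],[0,0,0],0],[[0,0,0],[0,0,0],0],[[0,0,0],[0,0,0],0],[[0,0,0],[0,0,0],0],[[0,0,0],[0,0,0],0]])

```text
clock: 23.83
eef_pos: [0.5044, 0.0045, 0.1443]
tool_rot: [0.999, -0.052, -0.0, -0.0]
ft_force: [-3.3, 1.2, 6.2]
grip_width: 0.0236
grasp_force: 67.9
```

```bash
python3 tr.py top8
```

```text
t 23.83 p [0.5044 0.0045 0.1443] yaw -95.93 tilt z [-0.0004  0.0006] F [-3.3  1.2  6.2] T [ 0.18  0.88 -1.28] w 0.0236 g 67.9 j [ 0.01  0.32 -0.17  1.08  0.   -3.03]
tray pts 718 (np.float64(0.7443062669295681), np.float64(0.03604956099936786), np.float64(-0.05971443596784548), np.float64(0.07008321747519351))
```

The torque has risen to 1.3 N m and the tray has stopped moving, so it's at the end stop. Relax the twist, release and retreat upwards.

>>> apply_moves(steps=[[[0,0,0],[0,0,0.01],0],[[0,0,0],[0,0,0.01],0],[[0,0,0],[0,0,0],1],[[0,0,0],[0,0,0],1],[[0,0,0],[0,0,0],1],[[0,0,0],[0,0,0],1],[[0,0,0],[0,0,0],1],[[0,0,0],[0,0,0],1]])

```text
clock: 24.55
eef_pos: [0.5049, 0.0046, 0.1438]
tool_rot: [0.997, -0.079, 0.0, 0.0]
ft_force: [-0.2, 0.1, -0.5]
grip_width: 0.0856
grasp_force: 0.0
```

>>> apply_moves(steps=[[[0,0,0],[0,0,0],1],[[0,0,-0.03],[0,0,0],1],[[0,0,-0.08],[0,0,0],1],[[0,0,-0.15],[0,0,0],1],[[0,0,-0.15],[0,0,0],1],[[0,0,-0.15],[0,0,0],1],[[0,0,-0.15],[0,0,0],1],[[0,0,-0.1],[0,0,0],1]])

```text
clock: 25.22
eef_pos: [0.5054, 0.0045, 0.3097]
tool_rot: [0.997, -0.079, 0.002, -0.0]
ft_force: [0.5, -0.7, 0.1]
grip_width: 0.0854
grasp_force: 0.0
```

```bash
python3 tr.py top9
python3 - <<'E'
from h import *
im,d=snap("scene","scene9"); W=world("scene",d)
rep(mask(W,d,(225,330,110,200),.156,.170),"boss/knob tops")
E
```

```text
t 25.22 p [0.5054 0.0045 0.3097] yaw -99.09 tilt z [0.0045 0.    ] F [ 0.5 -0.7  0.1] T [ 0.02 -0.03  0.02] w 0.0854 g 0.0 j [ 0.01  0.23  0.15  1.49 -0.   -2.97]
tray pts 87 (np.float64(0.7416209299243802), np.float64(0.03211646381098708), np.float64(-0.059663752022100926), np.float64(-0.045502399411666))
boss/knob tops 95 z 0.1622 mean [0.5062 0.0045] rect [0.5051 0.0042] [0.024 0.027] 84.88
```

View pics/scene9.png

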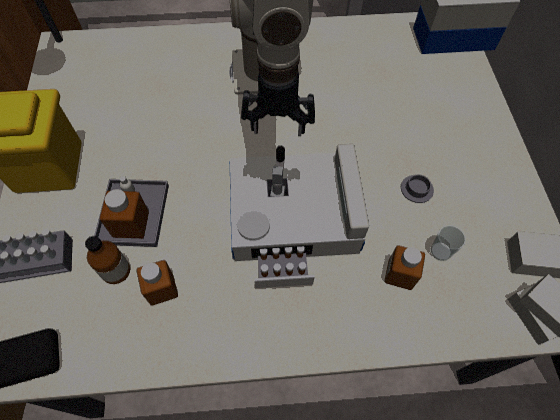

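The picture shows the tray out at about (284,265), the crank upright in the port at (278,175), and the jar in the spill tray at (122,213) with the dropper beside it untouched. The other glassware hasn't moved. Handing in.

```bash
python3 -c "
from h import *
print(bot.job_done())"
```

```text
the job is handed in; nothing more can be done
None
```

The job is handed in at about 25 s: the jar stands upright in the spill tray clear of the dropper, the crank is seated upright in the port, and the sample tray is wound out to its end stop, with the other glassware unmoved in the last picture.

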